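Hang the guard door on its lift-off hinges

ROBOT

A 6-joint arm with a two-finger parallel gripper is mounted at the origin on a cart in front of the work surface, level with it; the furniture and walls round the work are solid. World frame = base frame: x ahead of the robot, y to its left, z up, the work surface at z = 0. Lengths are in m, angles in rad, forces in N, time in s.
With the tool pointing down it reaches from about 0.35 to 0.85 m from the base axis. Payload 8.1 kg.
Tool frame: the origin (TCP) lies at the very end of the fingers, on their centre line; the grasp point (between the pads) lies robot.grip_point_offset behind it (robot.grip_point_offset is the distance from the TCP to the grasp point, in m); z points along the fingers, y is the line along which they close (so a half turn about z gives the same grasp; the last joint's range is limited). The gripper opens to 93 mm and grips with 3 to 60 N. Pads are 15 mm wide; open, the fingers measure 128 mm over their backs; the gripper's body (75 mm by 188 mm) begins 65 mm behind the grasp point.
Start: joints at [-1.231, 0.13, 1.488, -0, 1.523, -0.085], TCP at [0.247, -0.547, 0.219] pointing down, gripper open.
Joint ranges: [-2.96, 2.96], [-0.89, 2.26], [0.02, 2.5], [-1.34, 4.48], [0, 2.73], [-2.66, 2.66]. Speed limits (rad/s): [2.39, 2.39, 2.79, 3.14, 3.14, 3.14].

INTERFACE

Orientations are given as a rotation vector (axis times angle).
In Python, from plant import robot, eyes gives the robot as it stands. The module is installed in compiled form; this text tells all that it offers.
- The arm moves only by the tool apply_moves, never from a script. Its argument "steps" is one flat list of numbers, 7 for each row, row after row: the shift along the tool's x, y, z in units of 30 mm (1.0 is 30 mm), then the turn, a rotation vector about the tool's x, y, z in units of 6 degrees (1.0 is 6 degrees), then the opening in per cent of the stroke, from 0 (shut) to 100 (fully open). In form: [dx, dy, dz, ax, ay, az, fingers, dx, dy, dz, ax, ay, az, fingers, ...]. A call has 1 to 12 rows; each row shifts and turns the commanded pose from where the row before left it, along the tool's axes as they then stand; what a row does not reach is not made up. A row lasts 1/12 s, in which the tool goes at most 41.7 mm and 7.16 degrees, less where a joint would pass 70% of its speed; a pose out of reach is approached as far as the arm can. A call is refused whole if a number of a shift passes 1 or a number of a turn 1, either way. A call with a gripper value outside its range is refused whole. The fingers move at their own pace and stop on an object; "grip_force" is the grip in N (left out, the last holds). Time passes only in rows, so rows that do not move let the fingers close. It gives the time, the measured TCP pose, the force, the opening and the grip force at its end, in the units of the state.
- robot.read_state(): the state, without advancing time (a new reading comes with each control period).
- eyes.read_camera(name): name is "scene" or "side" or "wrist"; returns the picture (384x512x3 uint8, red, green, blue); there is no depth.
- eyes.calibration(name): a dict with "K" (3x3 intrinsics, pixels), "R" (3x3) and "t" (3): a world point X has camera coordinates R X + t. Camera axes: x right, y down, z forward; pixel columns grow to the right and rows downward; lengths in m; the calibration is good to about 2 mm. The wrist camera is an equidistant fisheye: a pixel r from the principal point sees the ray r / f radians off the axis. A picture is of the moment at which its call begins: read the wrist's pose just before it. calibration takes no time and is no camera call; for the wrist camera it gives the pose at the moment of the call.
- robot.close_job(): hands the job in; it is judged then, once.
Trained networks look in the newest picture that a camera, given by its name, has taken for a name from the list of things; names that differ only in an ending like _2 or _b are one class to them, and where a whole thing is asked for, a point or a joint stands for the part that bears it (a point fixed in the world has none). Each returns a list of dicts, best first, with "conf" (0 to 1); they miss things now and then, are a little off and sometimes report something else, mostly with a low value. They report only what shows in the picture. A call takes as long as a camera call. They do not tell look-alikes from the thing itself.
- eyes.search_frame(camera, thing): "rect" ([left, top, width, height] in pixels, round what is visible of it).
- eyes.place_of(camera, thing): "xy" ([column, row] in pixels: a listed point, or the origin of a listed thing).
The state is a dict: "t": time; "q": joint angles; "dq": joint speeds; "joint_torque": joint torques, N m; "tool_pos": TCP position; "orientation": TCP orientation; "force": force on the tool from outside, world axes, zero at the start; "wrist_torque": the same for the moment, N m; "opening": finger opening in m; "gripper_force": force on a finger pad.
Only numpy, scipy, OpenCV 4.12 (cv2) and the standard library are available. Lean on these libraries where they do the work, as an engineer would, in place of code of your own. Each camera call takes 0.05 s, during which the arm holds its last target. There are 200 camera calls.

TASK

Lift the loose guard door out of its wooden rack and, holding it open, lower its two hinge knuckles fully home onto the two upright pins of the spindle guard; the pin bracket is clamped somewhere along its slots, so feel for the pins and do not force the door. Then swing the hung door shut against the jamb and let go.

Things in the scene. Friction and masses are not known exactly. Their poses are not given: they have to be found in the camera images.
- guard: Green sheet-steel spindle guard, open at the front, grey motor behind, fixed to the bench, 0.19 m high, with two upright pins at its front. Origin: on the bench under the middle of the housing; z up, x from the open front to the motor, y from the hinge side to the jamb side. Its pins bend and its paint chips if the door is pressed on it with more than 40 N.
- hinge_middle (a point): Fixed point on the guard at (-0.078, -0.070, 0.063) in its frame; guard axes. Two vertical steel pins stand one above the other on one axis: the lower one's shoulder is at this height, the upper one's 80 mm higher. Their bracket is clamped in slots, at an unmeasured place up to 14 mm either way from here along y; in x the axis goes through this point.
- upper_arm (a point): Fixed point on the guard, 68 mm above hinge_middle: underside of the bracket's upper arm; guard axes. The pins are 8 mm thick, 16 mm long, with blunt tips, only slightly chamfered. Under each lies a 17 mm shoulder disc on an arm, 12 mm deep, that runs back (+x). So bring the door in from the front, 18 to 45 mm above its seated height, the lower knuckle below this arm, then lower it.
- hood (a point): Middle of the underside of the fixed flat hood (44 mm in x, 58 mm in y, 4 mm thick) that overhangs the free end of the shut door by 20 mm in front of the pins, 5 mm above its panel; guard axes. It lets the door be lowered only while open by more than 0.35 rad (1.2 to 1.5 is easy); the swing itself passes beneath it.
- jamb (a point): Middle of the front face of the upright jamb (18 mm wide, 145 mm high) that the back of the shut door comes to rest on, 5 mm behind the pins' axis; guard axes. Shut, the door's axes are parallel to the guard's.
- door_grip (a point): In the middle of the steel lug (36 mm along the door, 10 mm thick, top 25 mm above this point, panel edge 40 mm below) on top of the door: pinch its 10 mm from above. Axes: z up, y along the panel from hinge to free edge, x through it; opening turns it positively about z. Hinge axis at y -0.060. Loose, 0.25 to 0.45 kg; starts upright in the rack, hinge side away from the robot.
- lower_knuckle (a point): On the door's hinge axis, at the under face of its lower knuckle (steel tube, outside 17 mm, bore 10.4 mm, 18 mm high), 0.155 m below door_grip and 45 mm above the door's lower edge; door axes. Seated, it lies on the lower shoulder, at the height of hinge_middle.
- upper_knuckle (a point): On the door's hinge axis, at the under face of the upper knuckle, the same tube 80 mm higher; door axes.
- door_edge (a point): Middle of the free upright edge of the door (panel of green sheet steel, 6 mm thick, 137 x 160 mm), 0.150 m from the hinge axis; door axes.
- door: The same door; origin on its hinge axis, level with its lower edge; door axes.
- rack: Wooden rack fixed on the bench, 100 x 92 x 52 mm, with a slot 7 mm wide and 40 mm deep along its x, in which the door stands. Origin: centre of its underside; z up.
Things that resemble listed ones, but are neither listed nor needed, are in the scene too. Of the things that look like the door, the larger one is meant.

How it is judged:
On the way:
1. the door hangs open on both pins, its knuckles home on their shoulders (z of lower_knuckle in the frame of hinge_middle between -0.003 and 0.003 m and x of lower_knuckle in the frame of hinge_middle between -0.004 and 0.004 m and x of upper_knuckle in the frame of hinge_middle between -0.004 and 0.004 m and y of lower_knuckle in the frame of hinge_middle between -0.018 and 0.018 m and angle between lower_knuckle's own z axis and vertical below 0.06 rad and x of door_edge in the frame of hinge_middle below -0.045 m), for 0.2 s.
At the end, for the whole second after the job is handed in: Both knuckles rest on their shoulders (within 3 mm in height, 4 mm sideways, door tilted less than 0.06 rad), the door is shut (its free edge not more than 10 mm in front of the hinge axis), let go and still (z of lower_knuckle in the frame of hinge_middle between -0.003 and 0.003 m and x of lower_knuckle in the frame of hinge_middle between -0.004 and 0.004 m and x of upper_knuckle in the frame of hinge_middle between -0.004 and 0.004 m and y of lower_knuckle in the frame of hinge_middle between -0.018 and 0.018 m and angle between lower_knuckle's own z axis and vertical below 0.06 rad and x of door_edge in the frame of hinge_middle above -0.01 m and y of door_edge in the frame of hinge_middle above 0.12 m and contact force between door and the fingers below 0.2 N and linear speed of door below 0.02 m/s); the robot touches nothing.
It fails at once if the door is pressed on the guard or its pins with more than 40 N (contact force between door and guard above 40 N).
It also fails if it takes over 51 s, if anything falls off the work surface, if the arm or the gripper's body presses on something with over 40 N, if the wrist force passes 120 N, or if a joint passes its speed limit or range.

## Working session

There is one attempt and no reset: what is moved stays moved. The work goes in short steps, Python scripts to look and compute and a tool call to move; the robot and the scene stay as the last step left them, time stands still between calls to the robot, and variables do not carry over. Pictures are saved under pics/ and viewed, at most 10 in all, crops included, and the job is handed in when it is done.

Besides the shell and the picture viewer there is one more tool, called after "Call:" as a command line: name --argument value ..., lists and objects as JSON in quotes. apply_moves: Moves the arm, as the interface text tells. Its arguments: {"type":"object","properties":{"steps":{"type":"array"},"grip_force":{"type":"number"}},"required":["steps"]}

```bash
mkdir -p pics
cat > h.py <<'E'
import numpy as np, cv2
from scipy.spatial.transform import Rotation as Rn
from plant import robot, eyes
def shot(c,name=None):
    im=eyes.read_camera(c)
    if name: cv2.imwrite('pics/'+name,im[:,:,::-1])
    return im
def ray(c,xy,cal=None):
    k=cal or eyes.calibration(c);K=np.array(k['K']);R=np.array(k['R']);t=np.array(k['t'])
    u=(xy[0]-K[0,2])/K[0,0];v=(xy[1]-K[1,2])/K[1,1]
    if c=='wrist':
        th=np.hypot(u,v);d=np.array([np.sin(th)*u/max(th,1e-9),np.sin(th)*v/max(th,1e-9),np.cos(th)])
    else: d=np.array([u,v,1]);d/=np.linalg.norm(d)
    return -R.T@t,R.T@d
def tri(rs):
    A=sum(np.eye(3)-np.outer(d,d) for o,d in rs);b=sum((np.eye(3)-np.outer(d,d))@o for o,d in rs)
    p=np.linalg.solve(A,b);e=[np.linalg.norm((np.eye(3)-np.outer(d,d))@(p-o)) for o,d in rs]
    return p,np.array(e)
def proj(c,X,cal=None):
    k=cal or eyes.calibration(c);K=np.array(k['K']);p=np.array(k['R'])@np.array(X)+np.array(k['t'])
    if c=='wrist':
        r=np.hypot(p[0],p[1]);th=np.arctan2(r,p[2]);q=p[:2]/max(r,1e-9)*th
    else: q=p[:2]/p[2]
    return np.array([K[0,0]*q[0]+K[0,2],K[1,1]*q[1]+K[1,2]])
E
cat > a.py <<'E'
from h import *
ims=[]
for c in ['scene','side','wrist']:
    im=shot(c,f'{c}0.png'); ims.append(im)
    for th in ['guard','hinge_middle','upper_arm','hood','jamb','door_grip','lower_knuckle','upper_knuckle','door_edge','door','rack']:
        print(c,th,[(np.round(d['xy']).astype(int).tolist(),round(d['conf'],2)) for d in eyes.place_of(c,th)][:4])
    k=eyes.calibration(c);print(-np.array(k['R']).T@np.array(k['t']),np.array(k['R'])[2],k['K'][0])
s=robot.read_state();print(s['t'],s['tool_pos'],s['orientation'],robot.grip_point_offset,s['opening'])
E
python3 a.py
```

```text
scene guard [([166, 264], 0.58)]
scene hinge_middle [([208, 236], 0.59)]
scene upper_arm [([208, 217], 0.87)]
scene hood [([168, 263], 0.92)]
scene jamb [([170, 286], 0.81)]
scene door_grip [([207, 141], 0.93), ([288, 93], 0.9)]
scene lower_knuckle [([254, 137], 0.97), ([223, 160], 0.65)]
scene upper_knuckle [([219, 145], 0.93), ([252, 114], 0.9)]
scene door_edge [([321, 145], 0.71), ([195, 184], 0.61)]
scene door [([260, 149], 0.74), ([223, 165], 0.59)]
scene rack []
[0.37342789 0.36679233 0.8555519 ] [ 0.16242658 -0.53061113 -0.83190711] [461.73054673   0.         251.01824346]
side guard [([188, 267], 0.85), ([301, 202], 0.5)]
side hinge_middle [([229, 236], 0.89)]
side upper_arm [([226, 216], 0.88)]
side hood [([189, 226], 0.58)]
side jamb [([191, 262], 0.9), ([325, 185], 0.38)]
side door_grip [([296, 137], 0.91), ([237, 172], 0.6), ([301, 205], 0.15)]
side lower_knuckle [([275, 188], 0.97), ([250, 200], 0.81)]
side upper_knuckle [([249, 183], 0.74), ([279, 161], 0.61)]
side door_edge [([225, 210], 0.59)]
side door [([276, 198], 0.92), ([243, 205], 0.89), ([329, 186], 0.54)]
side rack [([299, 207], 0.57)]
[0.25612572 0.56948641 0.62190573] [ 0.31831843 -0.77501017 -0.54592363] [377.89331213   0.         260.87640639]
wrist guard []
wrist hinge_middle []
wrist upper_arm []
wrist hood []
wrist jamb []
wrist door_grip []
wrist lower_knuckle []
wrist upper_knuckle []
wrist door_edge []
wrist door []
wrist rack []
[ 0.31739626 -0.51490355  0.38459856] [-0.25545622 -0.1149651  -0.95996101] [297.31863964   0.         257.834358  ]
1.8 [ 0.24729042 -0.54664601  0.21861679] [-3.07092028e+00 -6.62264379e-01  1.39357018e-05] 0.0188 0.09271243478800363
```

```bash
python3 - <<'E'
import cv2,numpy as np
a=cv2.imread('pics/scene0.png')[60:340,100:400];b=cv2.imread('pics/side0.png')[100:310,150:375]
a=cv2.resize(a,(600,560),interpolation=cv2.INTER_CUBIC);cv2.imwrite('pics/sc.png',a)
b=cv2.resize(b,(630,588),interpolation=cv2.INTER_CUBIC);cv2.imwrite('pics/sd.png',b)
E
cat > b.py <<'E'
from h import *
S={'guard':(166,264),'hinge':(208,236),'upper_arm':(208,217),'jamb':(170,286),'hood':(168,263),'gripA':(288,93),'gripB':(207,141),'lkA':(254,137),'lkB':(223,160),'ukA':(252,114),'ukB':(219,145),'doorA':(260,149)}
D={'guard':(188,267),'hinge':(229,236),'upper_arm':(226,216),'jamb':(191,262),'hood':(189,226),'gripA':(296,137),'gripB':(237,172),'lkA':(275,188),'lkB':(250,200),'ukA':(279,161),'ukB':(249,183),'doorA':(276,198)}
for k in S:
    p,e=tri([ray('scene',S[k]),ray('side',D[k])]);print(k,p.round(4),e.round(4))
E
python3 b.py
```

```text
guard [ 0.6554  0.0394 -0.0019] [0.0034 0.0034]
hinge [ 0.5734 -0.0104  0.0768] [0.0005 0.0005]
upper_arm [ 0.579  -0.0228  0.1232] [0.0039 0.0039]
jamb [0.5963 0.1118 0.098 ] [0.0007 0.0007]
hood [0.5891 0.1085 0.1883] [0.0009 0.0009]
gripA [ 0.5044 -0.2875  0.2113] [0.0044 0.0044]
gripB [ 0.6353 -0.1877  0.1336] [0.0022 0.0022]
lkA [ 0.5766 -0.3194  0.02  ] [0.0007 0.0007]
lkB [ 0.6217 -0.2325  0.021 ] [0.0026 0.0026]
ukA [ 0.5677 -0.3002  0.1215] [0.009 0.009]
ukB [ 0.6238 -0.2278  0.0795] [0.0051 0.0051]
doorA [ 5.614e-01 -3.021e-01 -3.000e-04] [0.0045 0.0045]
```

View pics/sc.png

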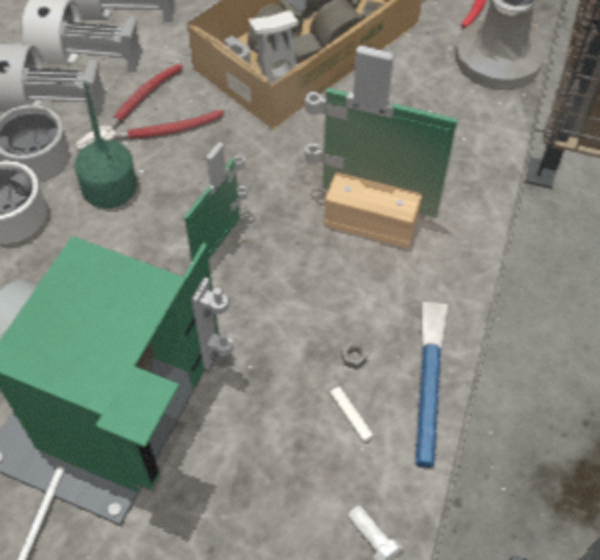

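View pics/sd.png

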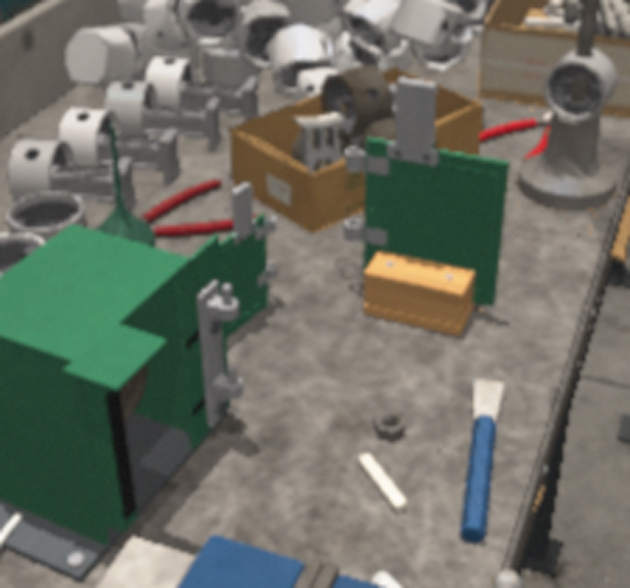

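```bash
cat > c.py <<'E'
from h import *
from scipy.optimize import least_squares
C={c:eyes.calibration(c) for c in('scene','side')}
def T(p,X): 
    c,s=np.cos(p[2]),np.sin(p[2]);return np.array([p[0]+c*X[0]-s*X[1],p[1]+s*X[0]+c*X[1],X[2]+p[3]])
def fit(obs,p0,free):
    def f(q):
        p=np.array(p0,float);p[free]=q
        return np.concatenate([proj(c,T(p,X),C[c])-uv for c,X,uv in obs])
    r=least_squares(f,np.array(p0)[free],loss='soft_l1');p=np.array(p0,float);p[free]=r.x
    for o,e in zip(obs,f(r.x).reshape(-1,2)):print(o[0],o[1],e.round(1))
    print('POSE',p.round(4));return p
g=(0,.06,.2);lk=(0,0,.045);uk=(0,0,.125);tf=(.002,.15,.16);lt=(0,.06,.225)
d=[('scene',g,(288,93)),('scene',lk,(254,137)),('scene',uk,(252,114)),('scene',tf,(327.5,121)),('scene',lt,(287,86)),
('side',g,(296,137)),('side',lk,(275,188)),('side',uk,(279,161)),('side',tf,(330.4,158)),('side',lt,(298.6,130))]
fit(d,[.565,-.305,1.5,.012],[0,1,2])
fit(d,[.565,-.305,1.5,.012],[0,1,2,3])
o=(0,0,0)
gd=[('scene',o,(166,264)),('scene',(-.078,-.07,.063),(208,236)),('scene',(-.078,-.07,.131),(208,217)),
('side',o,(188,267)),('side',(-.078,-.07,.063),(229,236)),('side',(-.078,-.07,.131),(226,216))]
gp=fit(gd,[.655,.04,0,0],[0,1,2])
for n,s,w in [('upper pin tip',(209,206),(230.5,202.5))]:
    print(n,tri([ray('scene',s),ray('side',w)]))
s=robot.read_state();print(Rn.from_rotvec(s['orientation']).as_matrix().round(3))
E
python3 c.py
```

```text
scene (0, 0.06, 0.2) [-2.3  1.9]
scene (0, 0, 0.045) [1.5 1.9]
scene (0, 0, 0.125) [4.  0.2]
scene (0.002, 0.15, 0.16) [ 0.  -0.1]
scene (0, 0.06, 0.225) [-0.4 -0.7]
side (0, 0.06, 0.2) [1.6 0.2]
side (0, 0, 0.045) [ 0.  -3.9]
side (0, 0, 0.125) [-3.6 -1.9]
side (0.002, 0.15, 0.16) [ 0.2 -0.2]
side (0, 0.06, 0.225) [-0.6 -1.9]
POSE [ 0.5633 -0.2843  1.5454  0.012 ]
scene (0, 0.06, 0.2) [-2.3  1.7]
scene (0, 0, 0.045) [1.7 1.5]
scene (0, 0, 0.125) [4.2 0. ]
scene (0.002, 0.15, 0.16) [-0.3 -0.9]
scene (0, 0.06, 0.225) [-0.4 -0.8]
side (0, 0.06, 0.2) [1.8 1.5]
side (0, 0, 0.045) [ 0.3 -3.1]
side (0, 0, 0.125) [-3.3 -0.9]
side (0.002, 0.15, 0.16) [0.1 0.7]
side (0, 0.06, 0.225) [-0.4 -0.5]
POSE [ 0.5649 -0.2915  1.5571  0.0047]
scene (0, 0, 0) [-4.4  0.7]
scene (-0.078, -0.07, 0.063) [ 1.5 -0.9]
scene (-0.078, -0.07, 0.131) [-1.1  0.3]
side (0, 0, 0) [-0.9 -0.4]
side (-0.078, -0.07, 0.063) [1.2 2.1]
side (-0.078, -0.07, 0.131) [ 2.5 -1.9]
POSE [ 0.6598  0.0424 -0.1005  0.    ]
upper pin tip (array([ 0.57297225, -0.02877336,  0.15648978]), array([0.000275, 0.000275]))
[[ 0.911  0.412 -0.   ]
 [ 0.412 -0.911  0.   ]
 [ 0.    -0.    -1.   ]]
```

```bash
cat >> h.py <<'E'
def yaw(): 
    s=robot.read_state();M=Rn.from_rotvec(s['orientation']).as_matrix();return np.arctan2(M[1,0],M[0,0])
def plan(wps,p=None,y=None,fing=100,ret=False):
    """wps: list of (pos,yaw,n rows); prints rows for a tool pointing down"""
    s=robot.read_state();p=np.array(s['tool_pos'] if p is None else p);y=yaw() if y is None else y;rows=[]
    for P,Y,n in wps:
        P=np.array(P);st=(P-p)/n;dy=(Y-y)/n
        for i in range(n):
            c,sn=np.cos(y),np.sin(y)
            v=np.array([c*st[0]+sn*st[1],sn*st[0]-c*st[1],-st[2]])/.03
            rows.append([*v.round(3).tolist(),0,0,round(-dy/np.radians(6),3),fing]);y+=dy
        p=P
    if ret:return rows
    for i in range(0,len(rows),12):print(rows[i:i+12])
    a=np.abs(np.array(rows)[:,:6]);print('max',a.max(0))
E
python3 - <<'E'
from h import *
plan([((.28,-.50,.32),.85,5),((.504,-.287,.32),3.12,23)])
E
```

```text
[[0.327, -0.193, -0.676, 0, 0, np.float64(-0.812), 100], [0.342, -0.165, -0.676, 0, 0, np.float64(-0.812), 100], [0.355, -0.135, -0.676, 0, 0, np.float64(-0.812), 100], [0.365, -0.105, -0.676, 0, 0, np.float64(-0.812), 100], [0.373, -0.073, -0.676, 0, 0, np.float64(-0.812), 100], [0.446, 0.04, -0.0, 0, 0, np.float64(-0.942), 100], [0.44, 0.084, -0.0, 0, 0, np.float64(-0.942), 100], [0.43, 0.127, -0.0, 0, 0, np.float64(-0.942), 100], [0.415, 0.169, -0.0, 0, 0, np.float64(-0.942), 100], [0.396, 0.209, -0.0, 0, 0, np.float64(-0.942), 100], [0.374, 0.247, -0.0, 0, 0, np.float64(-0.942), 100], [0.348, 0.282, -0.0, 0, 0, np.float64(-0.942), 100]]
[[0.318, 0.315, -0.0, 0, 0, np.float64(-0.942), 100], [0.286, 0.345, -0.0, 0, 0, np.float64(-0.942), 100], [0.25, 0.372, -0.0, 0, 0, np.float64(-0.942), 100], [0.212, 0.394, -0.0, 0, 0, np.float64(-0.942), 100], [0.173, 0.413, -0.0, 0, 0, np.float64(-0.942), 100], [0.131, 0.428, -0.0, 0, 0, np.float64(-0.942), 100], [0.088, 0.439, -0.0, 0, 0, np.float64(-0.942), 100], [0.044, 0.446, -0.0, 0, 0, np.float64(-0.942), 100], [0.0, 0.448, -0.0, 0, 0, np.float64(-0.942), 100], [-0.044, 0.446, -0.0, 0, 0, np.float64(-0.942), 100], [-0.088, 0.439, -0.0, 0, 0, np.float64(-0.942), 100], [-0.13, 0.429, -0.0, 0, 0, np.float64(-0.942), 100]]
[[-0.172, 0.414, -0.0, 0, 0, np.float64(-0.942), 100], [-0.212, 0.395, -0.0, 0, 0, np.float64(-0.942), 100], [-0.25, 0.372, -0.0, 0, 0, np.float64(-0.942), 100], [-0.285, 0.345, -0.0, 0, 0, np.float64(-0.942), 100]]
max [0.446 0.448 0.676 0.    0.    0.942]
```

The door-like things are the panel in the wooden rack (scene 288,93; side 296,137) and a smaller panel beside the guard (scene 207,141; side 237,172). The one in the rack is larger and matches the rack description, so it is the door. I'll check it in a close-up from the wrist camera before grasping.

Call:
apply_moves --steps '[0.33,-0.19,-0.68,0,0,-0.81,100,0.34,-0.16,-0.68,0,0,-0.81,100,0.35,-0.13,-0.68,0,0,-0.81,100,0.36,-0.1,-0.68,0,0,-0.81,100,0.37,-0.07,-0.68,0,0,-0.81,100,0.45,0.04,0,0,0,-0.94,100,0.44,0.08,0,0,0,-0.94,100,0.43,0.13,0,0,0,-0.94,100,0.41,0.17,0,0,0,-0.94,100,0.4,0.21,0,0,0,-0.94,100,0.37,0.25,0,0,0,-0.94,100,0.35,0.28,0,0,0,-0.94,100]'

```text
t: 2.8
tool_pos: [0.349, -0.4356, 0.3207]
orientation: [2.252, 2.19, -0.0]
force: [0.3, -1.1, 0.3]
opening: 0.0932
gripper_force: 0.0
```

Call:
apply_moves --steps '[0.32,0.31,0,0,0,-0.94,100,0.29,0.34,0,0,0,-0.94,100,0.25,0.37,0,0,0,-0.94,100,0.21,0.39,0,0,0,-0.94,100,0.17,0.41,0,0,0,-0.94,100,0.13,0.43,0,0,0,-0.94,100,0.09,0.44,0,0,0,-0.94,100,0.04,0.45,0,0,0,-0.94,100,0,0.45,0,0,0,-0.94,100,-0.04,0.45,0,0,0,-0.94,100,-0.09,0.44,0,0,0,-0.94,100,-0.13,0.43,0,0,0,-0.94,100]'

```text
t: 3.8
tool_pos: [0.4662, -0.3248, 0.3207]
orientation: [0.651, 3.073, 0.0]
force: [0.4, -0.7, -0.2]
opening: 0.093
gripper_force: 0.0
```

Call:
apply_moves --steps '[-0.17,0.41,0,0,0,-0.94,100,-0.21,0.39,0,0,0,-0.94,100,-0.25,0.37,0,0,0,-0.94,100,-0.28,0.34,0,0,0,-0.94,100,0,0,0,0,0,0,100,0,0,0,0,0,0,100]'

```text
t: 4.3
tool_pos: [0.5046, -0.2886, 0.3205]
orientation: [-0.048, -3.141, 0.0]
force: [-0.5, -0.1, 0.3]
opening: 0.0931
gripper_force: 0.0
```

Run:
```python
from h import *
cal=eyes.calibration('wrist')
im=shot('wrist','w1.png')
for th in ['door_grip','lower_knuckle','upper_knuckle','door_edge','rack']: print(th,[(np.round(d['xy'],1).tolist(),round(d['conf'],2)) for d in eyes.place_of('wrist',th)][:3])
s=robot.read_state();print(s['t'],np.round(s['tool_pos'],4),yaw(),np.round(s['q'],3),np.round(s['force'],2))
h=(.564,-.288)
for X in [(.504,-.287,.212),(.504,-.287,.237),(.564,-.288,.137),(.414,-.287,.172),(.551,-.287,.172)]:print(X,proj('wrist',X,cal).round(1))
import pickle;pickle.dump(cal,open('w1.pkl','wb'))
```

```text
door_grip [([334.2, 259.6], 0.81)]
lower_knuckle [([296.3, 222.2], 0.8), ([260.6, 191.6], 0.68)]
upper_knuckle [([300.6, 238.2], 0.84), ([262.5, 214.0], 0.73)]
door_edge [([266.9, 180.0], 0.69)]
rack [([258.7, 135.1], 0.96)]
4.6 [ 0.5041 -0.2894  0.3207] 3.1109436691294396 [-0.609  0.06   1.379 -0.     1.702 -2.149] [-1.41 -0.24  0.54]
(0.504, -0.287, 0.212) [260.  183.8]
(0.504, -0.287, 0.237) [260.2 191.6]
(0.564, -0.288, 0.137) [260.2 213.3]
(0.414, -0.287, 0.172) [257.1  90.2]
(0.551, -0.287, 0.172) [261.  213.9]
```

View pics/w1.png

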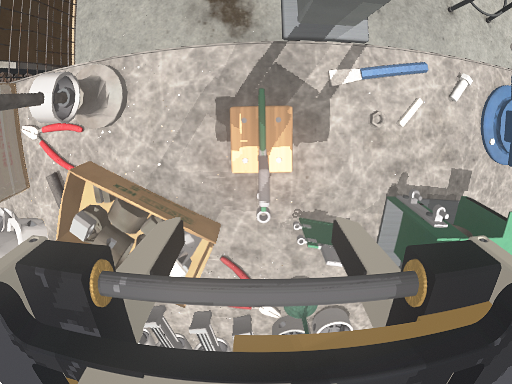

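Run:
```python
import cv2
a=cv2.imread('pics/w1.png')[80:230,215:315];cv2.imwrite('pics/w1c.png',cv2.resize(a,(400,600),interpolation=cv2.INTER_CUBIC))
```

```text
(no output)
```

View pics/w1c.png

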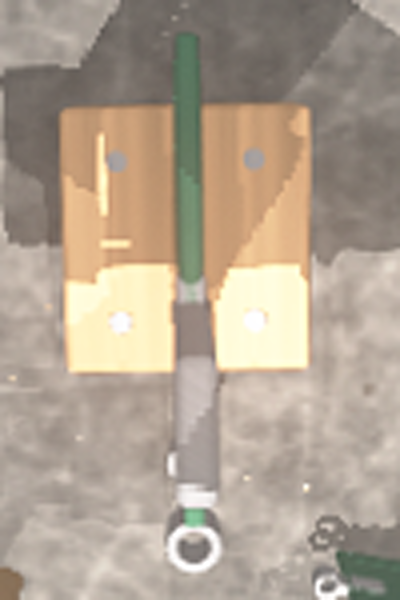

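Run:
```python
from h import *
import pickle;cal=pickle.load(open('w1.pkl','rb'))
def at(uv,z):
    o,d=ray('wrist',uv,cal);return (o+d*(z-o[2])/d[2]).round(4)
f=lambda u,v:(215+u/4,80+v/4)
for n,uv,z in [('knuckle',(194,546),.155),('free corner',(187,35),.172),('lug near top',(194,357),.237),('lug far top',(198,488),.237),('lug far L',(178,480),.237),('lug far R',(217,480),.237),('lug near L',(176,355),.237),('lug near R',(214,355),.237),('rack nL',(60,110),.052),('rack nR',(310,110),.052),('rack fL',(70,370),.052),('rack fR',(308,368),.052),('small uk',(327,532),.08)]:print(n,at(f(*uv),z))
print(at((440,213),.159),at((440,213),.143))
```

```text
knuckle [ 0.5612 -0.2841  0.155 ]
free corner [ 0.4126 -0.2821  0.172 ]
lug near top [ 0.4839 -0.2836  0.237 ]
lug far top [ 0.5138 -0.2835  0.237 ]
lug far L [ 0.5118 -0.2879  0.237 ]
lug far R [ 0.5121 -0.2792  0.237 ]
lug near L [ 0.4834 -0.2874  0.237 ]
lug near R [ 0.4836 -0.2793  0.237 ]
rack nL [ 0.4332 -0.3272  0.052 ]
rack nR [ 0.4359 -0.2366  0.052 ]
rack fL [ 0.5305 -0.3282  0.052 ]
rack fR [ 0.5326 -0.2384  0.052 ]
small uk [ 0.5881 -0.2343  0.08  ]
[ 0.5679 -0.0427  0.159 ] [ 0.5749 -0.0308  0.143 ]
```

The close-up confirms it. The large green panel stands in the rack slot, with the lug at wrist (264,186), the knuckle ring at (263.5,216) and the free corner at (262,89). The measured length is 149 mm, which fits. Next I descend and grasp.

Call:
apply_moves --steps '[0.07,0.2,0,0,0,-0.18,100,0,0,0.6,0,0,0,80,0,0,0.6,0,0,0,60,0,0,0.6,0,0,0,50,0,0,0.6,0,0,0,45,0,0,0.6,0,0,0,40,0,0,0.6,0,0,0,40,0,0,0.4,0,0,0,40,0,0,0.2,0,0,0,40,0,0,0,0,0,0,40,0,0,0,0,0,0,35]' --grip_force 45

```text
t: 5.52
tool_pos: [0.5027, -0.2829, 0.1952]
orientation: [0.015, 3.141, -0.0]
force: [-0.1, 0.3, 0.4]
opening: 0.0347
gripper_force: 0.0
```

Call:
apply_moves --steps '[0,0,0,0,0,0,25,0,0,0,0,0,0,15,0,0,0,0,0,0,10,0,0,0,0,0,0,0,0,0,0,0,0,0,0,0,0,0,0,0,0,0]'

```text
t: 6.02
tool_pos: [0.5029, -0.2831, 0.1954]
orientation: [0.015, 3.141, -0.001]
force: [-0.2, 0.9, 4.4]
opening: 0.0098
gripper_force: 45.0
```

Run:
```python
from h import *
s=robot.read_state();print(s['t'],np.round(s['tool_pos'],4),yaw(),s['opening'],s['gripper_force'],np.round(s['force'],2),np.round(s['wrist_torque'],2))
```

```text
6.0167 [ 0.5029 -0.2831  0.1954] 3.131806684408229 0.009836030243736612 45.000736713409424 [-0.24  0.92  4.43] [ 0.07 -0.06 -0.04]
```

```bash
sed -i 's/round(-dy\/np.radians(6),3),fing/round(float(-dy\/np.radians(6)),3),fing/' h.py
python3 - <<'E'
from h import *
plan([((.503,-.283,.265),3.13,6),((.44,-.27,.265),3.13,5),((.46,-.0075,.232),2.87,16)],fing=0)
E
```

```text
[[-0.0, 0.0, -0.387, 0, 0, 0.003, 0], [-0.0, 0.0, -0.387, 0, 0, 0.003, 0], [-0.0, 0.0, -0.387, 0, 0, 0.003, 0], [-0.0, 0.0, -0.387, 0, 0, 0.003, 0], [-0.0, 0.0, -0.387, 0, 0, 0.003, 0], [-0.0, 0.0, -0.387, 0, 0, 0.003, 0], [0.421, 0.082, -0.0, 0, 0, 0.0, 0], [0.421, 0.082, -0.0, 0, 0, 0.0, 0], [0.421, 0.082, -0.0, 0, 0, 0.0, 0], [0.421, 0.082, -0.0, 0, 0, 0.0, 0], [0.421, 0.082, -0.0, 0, 0, 0.0, 0], [-0.035, 0.547, 0.069, 0, 0, 0.155, 0]]
[[-0.026, 0.548, 0.069, 0, 0, 0.155, 0], [-0.018, 0.548, 0.069, 0, 0, 0.155, 0], [-0.009, 0.548, 0.069, 0, 0, 0.155, 0], [0.0, 0.548, 0.069, 0, 0, 0.155, 0], [0.009, 0.548, 0.069, 0, 0, 0.155, 0], [0.018, 0.548, 0.069, 0, 0, 0.155, 0], [0.027, 0.548, 0.069, 0, 0, 0.155, 0], [0.036, 0.547, 0.069, 0, 0, 0.155, 0], [0.045, 0.547, 0.069, 0, 0, 0.155, 0], [0.054, 0.546, 0.069, 0, 0, 0.155, 0], [0.063, 0.545, 0.069, 0, 0, 0.155, 0], [0.071, 0.544, 0.069, 0, 0, 0.155, 0]]
[[0.08, 0.543, 0.069, 0, 0, 0.155, 0], [0.089, 0.541, 0.069, 0, 0, 0.155, 0], [0.098, 0.54, 0.069, 0, 0, 0.155, 0]]
max [0.421 0.548 0.387 0.    0.    0.155]
```

Call:
apply_moves --steps '[0,0,-0.2,0,0,0,0,0,0,-0.4,0,0,0,0,0,0,-0.4,0,0,0,0,0,0,-0.4,0,0,0,0,0,0,-0.4,0,0,0,0,0,0,-0.4,0,0,0,0,0,0,-0.2,0,0,0,0]'

```text
t: 6.6
tool_pos: [0.5033, -0.2831, 0.2696]
orientation: [0.015, 3.139, -0.002]
force: [-0.4, -0.2, -2.6]
opening: 0.0096
gripper_force: 45.0
```

Call:
apply_moves --steps '[0.2,0.08,0,0,0,0,0,0.4,0.08,0,0,0,0,0,0.42,0.08,0,0,0,0,0,0.42,0.08,0,0,0,0,0,0.42,0.08,0,0,0,0,0,0.2,0.3,0.03,0,0,0.16,0,-0.03,0.55,0.07,0,0,0.16,0,-0.02,0.55,0.07,0,0,0.16,0,-0.01,0.55,0.07,0,0,0.16,0,0,0.55,0.07,0,0,0.16,0,0,0.55,0.07,0,0,0.16,0,0.02,0.55,0.07,0,0,0.16,0]'

```text
t: 7.6
tool_pos: [0.4483, -0.1614, 0.2524]
orientation: [-0.201, -3.134, -0.001]
force: [0.5, -0.3, -2.5]
opening: 0.0099
gripper_force: 45.0
```

Call:
apply_moves --steps '[0.03,0.55,0.07,0,0,0.16,0,0.04,0.55,0.07,0,0,0.16,0,0.05,0.55,0.07,0,0,0.16,0,0.05,0.55,0.07,0,0,0.16,0,0.06,0.55,0.07,0,0,0.16,0,0.07,0.54,0.07,0,0,0.16,0,0.08,0.54,0.07,0,0,0.15,0,0.09,0.4,0.07,0,0,0.15,0,0.05,0.2,0.07,0,0,0.1,0,0,0,0,0,0,0,0,0,0,0,0,0,0,0]'

```text
t: 8.52
tool_pos: [0.4579, -0.029, 0.2339]
orientation: [-0.42, -3.113, 0.001]
force: [0.5, -0.3, -2.9]
opening: 0.0098
gripper_force: 45.0
```

Run:
```python
from h import *
import pickle
s=robot.read_state();cals={}
for c in ['wrist','scene','side']:
    cals[c]=eyes.calibration(c);shot(c,c+'2.png')
    for th in ['upper_knuckle','lower_knuckle','hinge_middle','upper_arm']: print(c,th,[(np.round(d['xy'],1).tolist(),round(d['conf'],2)) for d in eyes.place_of(c,th)][:3])
pickle.dump(cals,open('c2.pkl','wb'))
print(s['t'],np.round(s['tool_pos'],4),yaw(),s['opening'],np.round(s['force'],2),np.round(s['wrist_torque'],2),np.round(s['q'],2))
R=Rn.from_rotvec(s['orientation']).as_matrix();hx=np.array(s['tool_pos'])-.06*R[:,0]
Z=s['tool_pos'][2]-.1954+.012
for c in cals:
  print(c,'uk top',proj(c,[hx[0],hx[1],Z+.143],cals[c]).round(1),'lk top',proj(c,[hx[0],hx[1],Z+.063],cals[c]).round(1),'pin tip',proj(c,[.573,-.029,.159],cals[c]).round(1))
w=cv2.imread('pics/wrist2.png')
cv2.imwrite('pics/w2c.png',cv2.resize(w[110:260,200:400],(800,600),interpolation=cv2.INTER_CUBIC))
a=cv2.imread('pics/scene2.png')[130:280,180:320];b=cv2.imread('pics/side2.png')[130:280,200:325]
cv2.imwrite('pics/sb2.png',np.hstack([cv2.resize(a,None,fx=3,fy=3,interpolation=cv2.INTER_CUBIC),cv2.resize(b,None,fx=3,fy=3,interpolation=cv2.INTER_CUBIC)]))
```

```text
wrist upper_knuckle []
wrist lower_knuckle []
wrist hinge_middle [([287.4, 254.2], 0.7), ([257.1, 242.9], 0.37)]
wrist upper_arm []
scene upper_knuckle [([217.3, 142.8], 0.66)]
scene lower_knuckle [([242.4, 223.5], 0.92), ([220.3, 159.6], 0.82), ([246.6, 236.5], 0.19)]
scene hinge_middle [([208.9, 235.2], 0.76)]
scene upper_arm [([206.9, 216.5], 0.57)]
side upper_knuckle [([260.7, 198.3], 0.98), ([247.2, 181.0], 0.68), ([319.1, 245.4], 0.3)]
side lower_knuckle [([249.3, 198.4], 0.97), ([258.6, 231.3], 0.57)]
side hinge_middle [([228.6, 235.7], 0.66), ([258.2, 195.8], 0.38)]
side upper_arm [([226.3, 215.5], 0.58), ([189.0, 228.4], 0.43)]
8.5167 [ 0.4579 -0.029   0.2339] 2.8721425011259383 0.009778525330459888 [ 0.48 -0.26 -2.94] [-0.03 -0.19 -0.  ] [-0.17 -0.27  1.84 -0.    1.57 -1.48]
wrist uk top [258.8 277.3] lk top [258.6 235.5] pin tip [288.9 299.3]
scene uk top [241.9 195.6] lk top [242.4 219.2] pin tip [208.8 205.2]
side uk top [257.6 189.5] lk top [258.1 219.9] pin tip [230.6 201.5]
```

View pics/w2c.png

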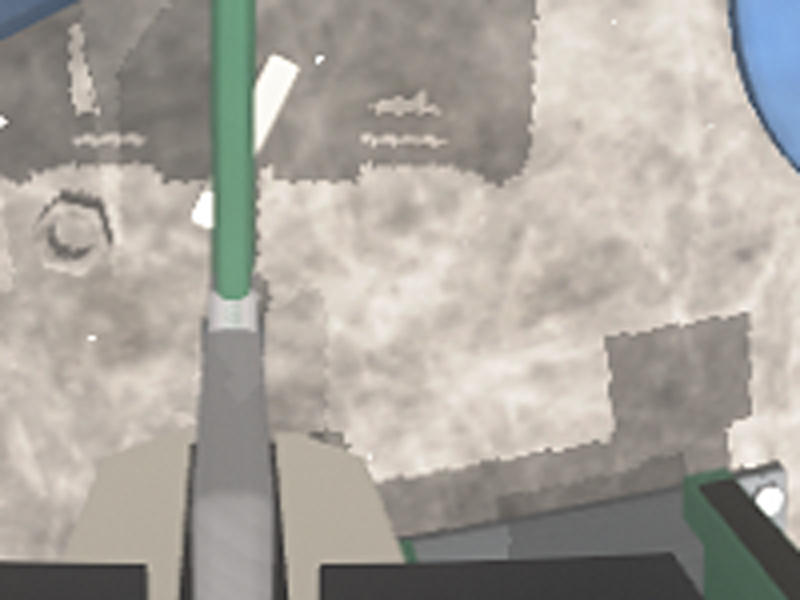

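View pics/sb2.png

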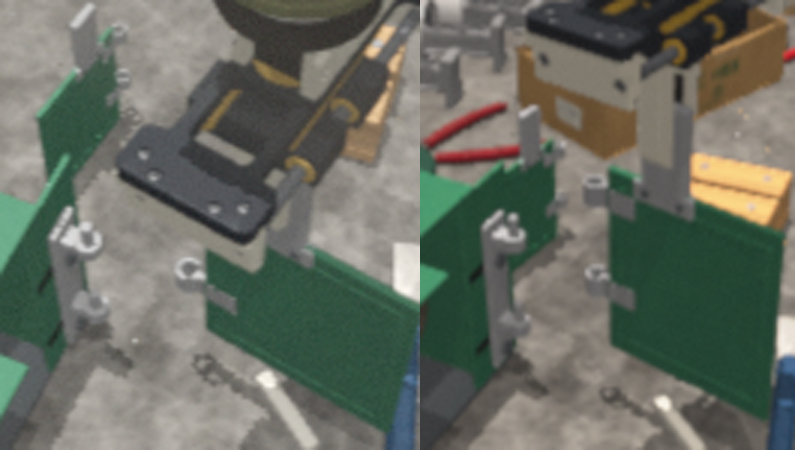

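Scene: the door's lower knuckle ring is at (243,221) and the upper pin tip at (209.3,206). Side: the upper ring is at (259,191.5) and the pin tip at (231.7,202.7). The model residuals are the same for door and pin, so their relative position is good. Next I move the hinge axis above the pins.

Run:
```python
from h import *
plan([((.465,-.008,.234),2.872,4),((.5152,-.013,.234),2.872,6)],fing=0)
```

```text
[[-0.007, 0.182, 0.002, 0, 0, 0.0, 0], [-0.007, 0.182, 0.002, 0, 0, 0.0, 0], [-0.007, 0.182, 0.002, 0, 0, 0.0, 0], [-0.007, 0.182, 0.002, 0, 0, 0.0, 0], [-0.276, 0.048, -0.0, 0, 0, -0.0, 0], [-0.276, 0.048, -0.0, 0, 0, -0.0, 0], [-0.276, 0.048, -0.0, 0, 0, -0.0, 0], [-0.276, 0.048, -0.0, 0, 0, -0.0, 0], [-0.276, 0.048, -0.0, 0, 0, -0.0, 0], [-0.276, 0.048, -0.0, 0, 0, -0.0, 0]]
max [0.276 0.182 0.002 0.    0.    0.   ]
```

Call:
apply_moves --steps '[-0.01,0.18,0,0,0,0,0,-0.01,0.18,0,0,0,0,0,-0.01,0.18,0,0,0,0,0,-0.01,0.18,0,0,0,0,0,-0.27,0.05,0,0,0,0,0,-0.28,0.05,0,0,0,0,0,-0.28,0.05,0,0,0,0,0,-0.28,0.05,0,0,0,0,0,-0.28,0.05,0,0,0,0,0,-0.26,0.04,0,0,0,0,0,0,0,0,0,0,0,0,0,0,0,0,0,0,0]'

```text
t: 10.27
tool_pos: [0.5155, -0.0133, 0.234]
orientation: [-0.422, -3.112, 0.0]
force: [-0.6, 0.0, -2.8]
opening: 0.0098
gripper_force: 45.0
```

```bash
cat > look.py <<'E'
from h import *
import sys
n=sys.argv[1];s=robot.read_state();cals={}
for c in ['scene','side']: cals[c]=eyes.calibration(c);shot(c,c+n+'.png')
print(s['t'],np.round(s['tool_pos'],4),yaw(),s['opening'],np.round(s['force'],2),np.round(s['wrist_torque'],2))
R=Rn.from_rotvec(s['orientation']).as_matrix();hx=np.array(s['tool_pos'])-.06*R[:,0];print('hinge',hx.round(4))
Z=s['tool_pos'][2]-.1954+.012
for c in cals:
  print(c,'uk top',proj(c,[hx[0],hx[1],Z+.143],cals[c]).round(1),'lk top',proj(c,[hx[0],hx[1],Z+.063],cals[c]).round(1),'pin tip',proj(c,[.573,-.029,.159],cals[c]).round(1),proj(c,[.573,-.029,.079],cals[c]).round(1))
a=cv2.imread(f'pics/scene{n}.png')[170:250,180:260];b=cv2.imread(f'pics/side{n}.png')[170:250,200:280]
f=lambda a:cv2.resize(a,None,fx=5,fy=5,interpolation=cv2.INTER_CUBIC)
cv2.imwrite(f'pics/z{n}.png',np.hstack([f(a),f(b)]))
E
python3 look.py 3
```

```text
10.2667 [ 0.5155 -0.0133  0.234 ] 2.871979823008547 0.009808064401264194 [-0.57  0.03 -2.83] [ 0.03 -0.2  -0.02]
hinge [ 0.5734 -0.0293  0.2339]
scene uk top [207.2 194.3] lk top [210.4 218. ] pin tip [208.8 205.2] [211.7 227.3]
side uk top [229.6 187.9] lk top [231.6 218.2] pin tip [230.6 201.5] [232.5 230.4]
```

View pics/z3.png

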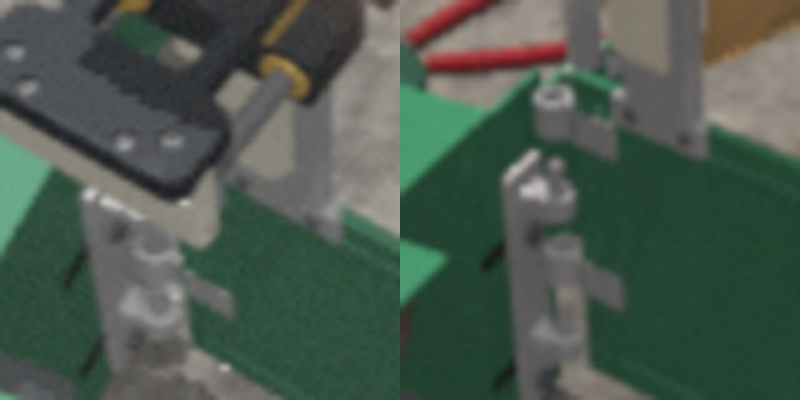

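Call:
apply_moves --steps '[0,0,0.1,0,0,0,0,0,0,0.15,0,0,0,0,0,0,0.15,0,0,0,0,0,0,0.05,0,0,0,0,0,0,0.03,0,0,0,0,0,0,0.03,0,0,0,0,0,0,0,0,0,0,0]' --grip_force 28

```text
t: 10.95
tool_pos: [0.5152, -0.0131, 0.2188]
orientation: [-0.422, -3.113, 0.0]
force: [0.1, -0.0, -3.7]
opening: 0.0098
gripper_force: 28.0
```

Call:
apply_moves --steps '[0,0,0.03,0,0,0,0,0,0,0.03,0,0,0,0,0,0,0,0,0,0,0]'

```text
t: 11.2
tool_pos: [0.5153, -0.0131, 0.2171]
orientation: [-0.422, -3.113, -0.0]
force: [-0.7, 0.5, -3.5]
opening: 0.0102
gripper_force: 28.0
```

Call:
apply_moves --steps '[0,0,0.03,0,0,0,0,0,0,0.03,0,0,0,0,0,0,0,0,0,0,0]'

```text
t: 11.45
tool_pos: [0.5153, -0.0131, 0.2152]
orientation: [-0.422, -3.113, -0.0]
force: [0.9, 0.4, -3.4]
opening: 0.0098
gripper_force: 28.0
```

Run:
```python
from h import *
s=robot.read_state();print(s['t'],np.round(s['tool_pos'],4),yaw(),np.round(s['force'],2),np.round(s['wrist_torque'],2))
```

```text
11.45 [ 0.5153 -0.0131  0.2152] 2.872108269896615 [ 0.86  0.39 -3.4 ] [ 0.02 -0.32 -0.03]
```

Call:
apply_moves --steps '[0,0,0.03,0,0,0,0,0,0,0.03,0,0,0,0,0,0,0,0,0,0,0]'

```text
t: 11.7
tool_pos: [0.5153, -0.0131, 0.2133]
orientation: [-0.422, -3.113, 0.0]
force: [-0.6, 0.2, -3.1]
opening: 0.0098
gripper_force: 28.0
```

Run:
```python
from h import *
s=robot.read_state();print(s['t'],np.round(s['tool_pos'],4),yaw(),np.round(s['force'],2),np.round(s['wrist_torque'],2))
```

```text
11.7 [ 0.5153 -0.0131  0.2133] 2.872105427269008 [-0.61  0.16 -3.14] [ 0.   -0.34 -0.01]
```

```bash
python3 look.py 4
```

```text
11.7 [ 0.5153 -0.0131  0.2133] 2.872054191714575 0.00983882777210001 [-0.61  0.16 -3.14] [ 0.   -0.34 -0.01]
hinge [ 0.5731 -0.0291  0.2133]
scene uk top [208.2 200.9] lk top [211.2 223.6] pin tip [208.8 205.2] [211.7 227.3]
side uk top [230.2 196.1] lk top [232.1 225.5] pin tip [230.6 201.5] [232.5 230.4]
```

View pics/z4.png

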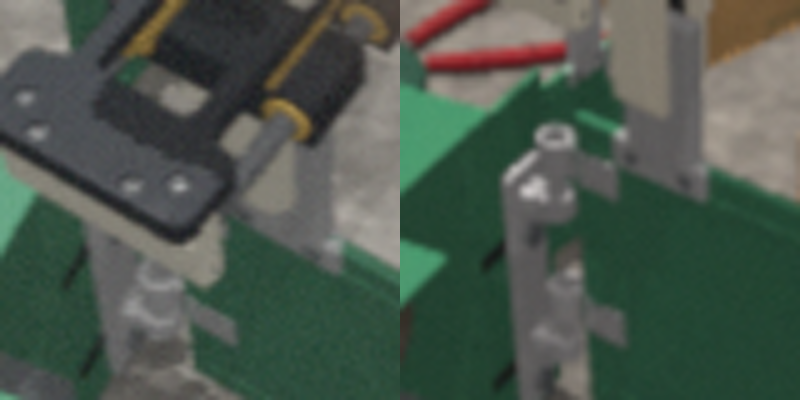

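The side view shows the upper ring at (230.6,197) directly over the shoulder disc, the pin hidden inside it, and no contact force. I'll keep lowering.

Call:
apply_moves --steps '[0,0,0.05,0,0,0,0,0,0,0.05,0,0,0,0,0,0,0.05,0,0,0,0,0,0,0.05,0,0,0,0,0,0,0,0,0,0,0]'

```text
t: 12.22
tool_pos: [0.5153, -0.0132, 0.2071]
orientation: [-0.422, -3.113, 0.0]
force: [1.1, -0.2, -3.3]
opening: 0.01
gripper_force: 28.0
```

Call:
apply_moves --steps '[0,0,0.03,0,0,0,0,0,0,0.03,0,0,0,0,0,0,0,0,0,0,0]'

```text
t: 12.47
tool_pos: [0.5153, -0.0131, 0.2056]
orientation: [-0.422, -3.113, -0.0]
force: [1.9, -0.6, -3.4]
opening: 0.0098
gripper_force: 28.0
```

Call:
apply_moves --steps '[0,0,0.03,0,0,0,0,0,0,0.03,0,0,0,0,0,0,0,0,0,0,0]'

```text
t: 12.72
tool_pos: [0.5153, -0.0132, 0.2038]
orientation: [0.422, 3.113, -0.0]
force: [0.1, 0.2, -3.4]
opening: 0.0099
gripper_force: 28.0
```

Call:
apply_moves --steps '[0,0,0.03,0,0,0,0,0,0,0,0,0,0,0]'

```text
t: 12.88
tool_pos: [0.5153, -0.0131, 0.2029]
orientation: [-0.422, -3.113, 0.0]
force: [0.5, -0.6, -4.3]
opening: 0.0099
gripper_force: 28.0
```

Call:
apply_moves --steps '[0,0,0.03,0,0,0,0,0,0,0,0,0,0,0]'

```text
t: 13.05
tool_pos: [0.5153, -0.0131, 0.202]
orientation: [-0.422, -3.113, -0.0]
force: [0.8, -0.5, -3.0]
opening: 0.0095
gripper_force: 28.0
```

Call:
apply_moves --steps '[0,0,0.02,0,0,0,0,0,0,0,0,0,0,0]'

```text
t: 13.22
tool_pos: [0.5153, -0.0131, 0.2014]
orientation: [-0.422, -3.113, 0.0]
force: [-0.2, 0.3, -3.4]
opening: 0.0098
gripper_force: 28.0
```

Call:
apply_moves --steps '[0,0,0.02,0,0,0,0,0,0,0,0,0,0,0]'

```text
t: 13.38
tool_pos: [0.5153, -0.0131, 0.2014]
orientation: [0.422, 3.113, 0.0]
force: [-1.0, 0.6, 0.7]
opening: 0.0097
gripper_force: 28.0
```

Call:
apply_moves --steps '[0,0,0.02,0,0,0,0,0,0,0,0,0,0,0]'

```text
t: 13.55
tool_pos: [0.5154, -0.0131, 0.2013]
orientation: [0.422, 3.113, 0.0]
force: [-3.8, -0.3, 6.2]
opening: 0.0098
gripper_force: 28.0
```

Call:
apply_moves --steps '[0,0,0.02,0,0,0,0,0,0,0,0,0,0,0]'

```text
t: 13.72
tool_pos: [0.5154, -0.0131, 0.2013]
orientation: [0.422, 3.112, 0.0]
force: [-6.6, 0.4, 9.3]
opening: 0.0098
gripper_force: 28.0
```

```bash
python3 look.py 5
```

```text
13.7167 [ 0.5154 -0.0131  0.2013] 2.872164457765604 0.009808521716190646 [-6.58  0.39  9.27] [0.08 0.83 0.01]
hinge [ 0.5732 -0.0291  0.2014]
scene uk top [208.6 204.5] lk top [211.6 226.7] pin tip [208.8 205.2] [211.7 227.3]
side uk top [230.5 200.7] lk top [232.4 229.7] pin tip [230.6 201.5] [232.5 230.4]
```

Seated: contact came at TCP z 0.2014, exactly the computed seated height. I'll relax the downward pressure and hold.

Call:
apply_moves --steps '[0,0,-0.03,0,0,0,0,0,0,-0.015,0,0,0,0,0,0,0,0,0,0,0,0,0,0,0,0,0,0,0,0,0,0,0,0,0]' --grip_force 15

```text
t: 14.23
tool_pos: [0.5154, -0.0131, 0.2013]
orientation: [0.422, 3.113, 0.0]
force: [-2.2, 1.1, 2.9]
opening: 0.0097
gripper_force: 15.0
```

```bash
cat > arc.py <<'E'
from h import *
import sys
s=robot.read_state();print(s['t'],np.round(s['tool_pos'],4),yaw(),np.round(s['force'],2),np.round(s['wrist_torque'],2),np.round(s['q'],2))
p=np.array(s['tool_pos']);y=yaw();h=p-.06*np.array([np.cos(y),np.sin(y),0]);y1=float(sys.argv[1]);n=int(sys.argv[2]);r=.06
w=[]
for i in range(1,n+1):
    a=y+(y1-y)*i/n;w.append((h+r*np.array([np.cos(a),np.sin(a),0]),a,1))
plan(w,fing=0)
E
python3 arc.py 2.35 10
```

```text
14.2333 [ 0.5154 -0.0131  0.2013] 2.8721264994245588 [-2.19  1.11  2.86] [0.05 0.06 0.  ] [-0.12 -0.09  1.74  0.    1.49 -1.43]
[[-0.003, 0.104, -0.0, 0, 0, 0.499, 0], [-0.003, 0.104, -0.0, 0, 0, 0.499, 0], [-0.003, 0.104, -0.0, 0, 0, 0.499, 0], [-0.003, 0.104, -0.0, 0, 0, 0.499, 0], [-0.003, 0.104, -0.0, 0, 0, 0.499, 0], [-0.003, 0.104, -0.0, 0, 0, 0.499, 0], [-0.003, 0.104, -0.0, 0, 0, 0.499, 0], [-0.003, 0.104, -0.0, 0, 0, 0.499, 0], [-0.003, 0.104, -0.0, 0, 0, 0.499, 0], [-0.003, 0.104, -0.0, 0, 0, 0.499, 0]]
max [0.003 0.104 0.    0.    0.    0.499]
```

Call:
apply_moves --steps '[-0.003,0.105,0,0,0,0.5,0,-0.003,0.105,0,0,0,0.5,0,-0.003,0.105,0,0,0,0.5,0,-0.003,0.105,0,0,0,0.5,0,-0.003,0.105,0,0,0,0.5,0,-0.003,0.105,0,0,0,0.5,0,-0.003,0.105,0,0,0,0.5,0,-0.003,0.105,0,0,0,0.5,0,-0.003,0.105,0,0,0,0.5,0,-0.003,0.105,0,0,0,0.5,0,0,0,0,0,0,0,0]'

```text
t: 15.15
tool_pos: [0.5315, 0.0138, 0.2011]
orientation: [1.217, 2.896, -0.0]
force: [-1.2, -1.5, 1.8]
opening: 0.0097
gripper_force: 15.0
```

```bash
python3 look.py 6
```

```text
15.15 [0.5315 0.0138 0.2011] 2.350425748756052 0.009748298685671423 [-1.17 -1.55  1.84] [-0.3  -0.04 -0.08]
hinge [ 0.5735 -0.029   0.2011]
scene uk top [208.5 204.6] lk top [211.4 226.8] pin tip [208.8 205.2] [211.7 227.3]
side uk top [230.4 200.8] lk top [232.3 229.8] pin tip [230.6 201.5] [232.5 230.4]
```

Forces stay low. I'll continue the swing.

Call:
apply_moves --steps '[-0.003,0.105,0,0,0,0.5,0,-0.003,0.105,0,0,0,0.5,0,-0.003,0.105,0,0,0,0.5,0,-0.003,0.105,0,0,0,0.5,0,-0.003,0.105,0,0,0,0.5,0,-0.003,0.105,0,0,0,0.5,0,-0.003,0.105,0,0,0,0.5,0,-0.003,0.105,0,0,0,0.5,0,-0.003,0.105,0,0,0,0.5,0,-0.003,0.105,0,0,0,0.5,0,0,0,0,0,0,0,0]'

```text
t: 16.17
tool_pos: [0.5583, 0.0289, 0.201]
orientation: [-1.923, -2.484, 0.0]
force: [-2.1, 0.2, 1.7]
opening: 0.0102
gripper_force: 15.0
```

```bash
python3 arc.py 1.55 6
```

```text
16.1667 [0.5583 0.0289 0.201 ] 1.8240260483582307 [-2.14  0.24  1.74] [-0.24  0.26 -0.08] [-0.04  0.03  1.63  0.    1.49 -0.29]
[[-0.002, 0.091, -0.0, 0, 0, 0.436, 0], [-0.002, 0.091, -0.0, 0, 0, 0.436, 0], [-0.002, 0.091, -0.0, 0, 0, 0.436, 0], [-0.002, 0.091, -0.0, 0, 0, 0.436, 0], [-0.002, 0.091, -0.0, 0, 0, 0.436, 0], [-0.002, 0.091, -0.0, 0, 0, 0.436, 0]]
max [0.002 0.091 0.    0.    0.    0.436]
```

Call:
apply_moves --steps '[-0.003,0.105,0,0,0,0.5,0,-0.003,0.105,0,0,0,0.5,0,-0.003,0.105,0,0,0,0.5,0,-0.003,0.105,0,0,0,0.5,0,-0.003,0.105,0,0,0,0.5,0,0,0,0,0,0,0,0]'

```text
t: 16.67
tool_pos: [0.5739, 0.0308, 0.201]
orientation: [-2.229, -2.213, 0.0]
force: [-1.7, 0.8, 2.3]
opening: 0.0098
gripper_force: 15.0
```

Call:
apply_moves --steps '[0,0.053,0,0,0,0.25,0,0,0.053,0,0,0,0.25,0,0,0,0,0,0,0,0]'

```text
t: 16.92
tool_pos: [0.5768, 0.0308, 0.2009]
orientation: [-2.284, -2.156, 0.0]
force: [-1.4, 1.0, 2.7]
opening: 0.0101
gripper_force: 15.0
```

```bash
python3 look.py 7
python3 - <<'E'
from h import *
print([(d['xy'],d['conf']) for d in eyes.place_of('scene','jamb')],[(d['xy'],d['conf']) for d in eyes.place_of('scene','door_edge')],[(d['xy'],d['conf']) for d in eyes.place_of('side','door_edge')])
a=cv2.imread('pics/scene7.png')[170:320,130:280];b=cv2.imread('pics/side7.png')[150:300,150:300]
f=lambda a:cv2.resize(a,(400,400),interpolation=cv2.INTER_CUBIC)
cv2.imwrite('pics/y7.png',np.hstack([f(a),f(b)]))
E
```

```text
16.9167 [0.5768 0.0308 0.2009] 1.5139127769286238 0.010095537501977832 [-1.37  0.96  2.74] [-0.13  0.32 -0.08]
hinge [ 0.5734 -0.0291  0.2009]
scene uk top [208.6 204.6] lk top [211.5 226.8] pin tip [208.8 205.2] [211.7 227.3]
side uk top [230.4 200.8] lk top [232.3 229.8] pin tip [230.6 201.5] [232.5 230.4]
[([170.8, 286.1], 0.88), ([215.2, 240.8], 0.18)] [([176.0, 292.6], 0.92), ([218.9, 240.3], 0.6)] [([195.8, 268.3], 0.68), ([224.9, 209.1], 0.57)]
```

View pics/y7.png

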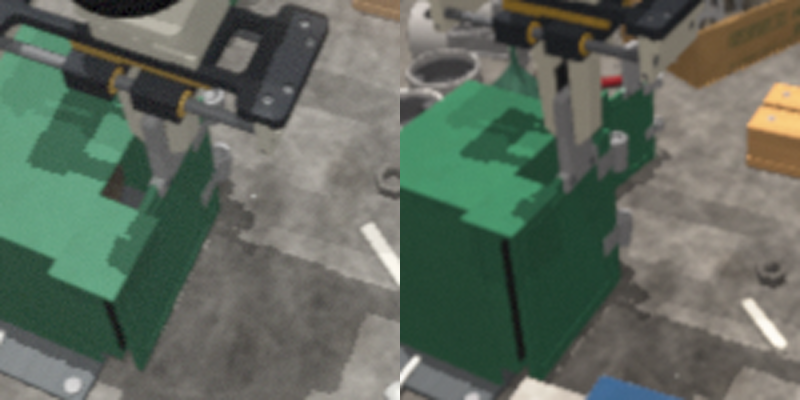

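The picture shows the door almost shut under the hood, with its free edge at about scene (182,300) and a small gap to the jamb's dark strip. I'll keep going in small steps.

Call:
apply_moves --steps '[0,0.053,0,0,0,0.25,0,0,0,0,0,0,0,0]'

```text
t: 17.33
tool_pos: [0.5786, 0.0307, 0.201]
orientation: [-2.315, -2.123, 0.0]
force: [-0.0, 0.2, 0.5]
opening: 0.0102
gripper_force: 15.0
```

Call:
apply_moves --steps '[0,0.053,0,0,0,0.25,0,0,0,0,0,0,0,0]'

```text
t: 17.5
tool_pos: [0.5801, 0.0305, 0.201]
orientation: [-2.343, -2.093, 0.0]
force: [-1.5, 0.8, 0.9]
opening: 0.0099
gripper_force: 15.0
```

```bash
python3 arc.py 1.45 2
```

```text
17.5 [0.5801 0.0305 0.201 ] 1.4584813107838352 [-1.52  0.76  0.91] [-0.12  0.32 -0.11] [-0.04  0.09  1.57 -0.    1.49  0.08]
[[-0.0, 0.008, -0.0, 0, 0, 0.04, 0], [-0.0, 0.008, -0.0, 0, 0, 0.04, 0]]
max [0.    0.008 0.    0.    0.    0.04 ]
```

Call:
apply_moves --steps '[0,0.035,0,0,0,0.17,0,0,0,0,0,0,0,0]'

```text
t: 17.67
tool_pos: [0.5807, 0.0305, 0.201]
orientation: [-2.361, -2.072, 0.002]
force: [-4.2, -0.6, 2.4]
opening: 0.0101
gripper_force: 15.2
```

Call:
apply_moves --steps '[0,0.035,0,0,0,0.17,0,0,0,0,0,0,0,0]'

```text
t: 17.83
tool_pos: [0.5815, 0.0304, 0.2009]
orientation: [-2.379, -2.05, 0.002]
force: [-5.8, -0.3, 3.4]
opening: 0.0103
gripper_force: 15.3
```

```bash
python3 arc.py 1.45 2
```

```text
17.8333 [0.5815 0.0304 0.2009] 1.4224289935399077 [-5.81 -0.32  3.37] [-0.13  1.43  0.31] [-0.04  0.09  1.56 -0.    1.49  0.11]
[[-0.0, -0.028, -0.0, 0, 0, -0.132, 0], [-0.0, -0.028, -0.0, 0, 0, -0.132, 0]]
max [0.    0.028 0.    0.    0.    0.132]
```

The reaction rose to 5.8 N, so the door is against the jamb. I'll ease off slightly, release and lift away.

Call:
apply_moves --steps '[0,-0.03,0,0,0,-0.14,0,0,0,0,0,0,0,0,0,0,0,0,0,0,15,0,0,0,0,0,0,25,0,0,0,0,0,0,32,0,0,0,0,0,0,32,0,0,0,0,0,0,32]'

```text
t: 18.42
tool_pos: [0.5817, 0.0305, 0.2012]
orientation: [2.364, 2.068, 0.001]
force: [0.4, 0.4, 0.6]
opening: 0.0291
gripper_force: 0.0
```

Call:
apply_moves --steps '[0,0,-0.1,0,0,0,32,0,0,-0.3,0,0,0,32,0,0,-0.5,0,0,0,32,0,0,-0.6,0,0,0,32,0,0,-0.6,0,0,0,32,0,0,-0.6,0,0,0,32,0,0,-0.6,0,0,0,32,0,0,-0.5,0,0,0,32,0,0,0,0,0,0,32]'

```text
t: 19.17
tool_pos: [0.583, 0.0304, 0.3202]
orientation: [2.361, 2.065, 0.008]
force: [0.4, 0.9, 0.4]
opening: 0.0292
gripper_force: 0.0
```

```bash
python3 look.py 8
python3 - <<'E'
from h import *
for c in('scene','side'):
    for th in('lower_knuckle','upper_knuckle','door_edge','door_grip','jamb'):print(c,th,[(np.round(d['xy'],1).tolist(),round(d['conf'],2)) for d in eyes.place_of(c,th)][:3])
a=cv2.imread('pics/scene8.png')[170:320,130:280];b=cv2.imread('pics/side8.png')[150:300,150:300]
f=lambda a:cv2.resize(a,(400,400),interpolation=cv2.INTER_CUBIC)
cv2.imwrite('pics/y8.png',np.hstack([f(a),f(b)]))
# expected: door shut at yaw -0.12, pins as found
h=np.array([.573,-.029])
for y in(-.05,-.1,-.13):
  e=h+.15*np.array([-np.sin(y),np.cos(y)])
  print(y,[proj(c,[*e,z]).round(1).tolist() for c in('scene','side') for z in(.018,.178)])
E
```

```text
19.1667 [0.583  0.0304 0.3202] 1.4374104569729689 0.029213480248442298 [0.42 0.86 0.38] [-0.03 -0.04 -0.01]
hinge [ 0.575  -0.029   0.3202]
scene uk top [202.1 163.7] lk top [206.  192.1] pin tip [208.8 205.2] [211.7 227.3]
side uk top [226.5 151.2] lk top [228.7 185.3] pin tip [230.6 201.5] [232.5 230.4]
scene lower_knuckle [([210.2, 227.1], 0.97), ([222.4, 159.3], 0.76)]
scene upper_knuckle [([203.1, 209.6], 0.56)]
scene door_edge [([174.0, 293.4], 0.62), ([194.6, 184.9], 0.51)]
scene door_grip [([187.8, 213.7], 0.85)]
scene jamb [([171.5, 286.1], 0.84), ([213.5, 231.6], 0.41)]
side lower_knuckle [([235.1, 237.2], 0.84), ([247.7, 198.6], 0.7)]
side upper_knuckle [([232.1, 211.0], 0.88), ([245.4, 183.1], 0.56)]
side door_edge [([192.3, 270.1], 0.82), ([222.5, 208.7], 0.66)]
side door_grip [([190.5, 262.1], 0.73), ([234.8, 172.1], 0.63), ([208.0, 191.0], 0.61)]
side jamb [([191.6, 260.2], 0.86)]
-0.05 [[182.4, 309.2], [170.3, 274.3], [199.4, 295.3], [190.8, 235.3]]
-0.1 [[178.8, 307.8], [166.1, 272.6], [196.3, 294.1], [187.4, 234.2]]
-0.13 [[176.6, 306.8], [163.6, 271.5], [194.6, 293.3], [185.4, 233.4]]
```

View pics/y8.png

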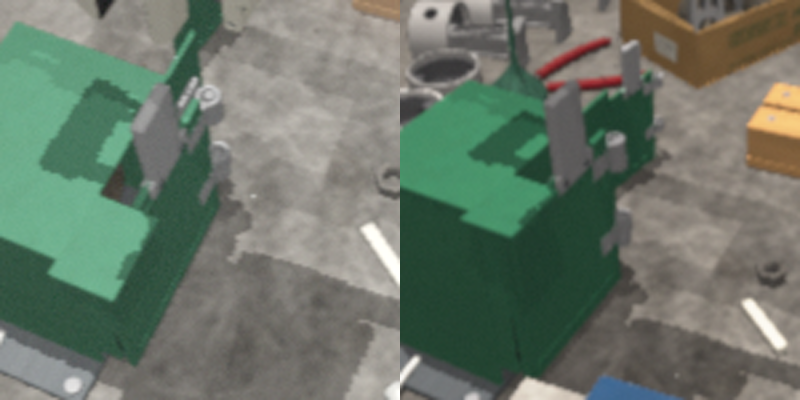

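The door is shut: the dark gap at the jamb is gone, the knuckles are on their pins (scene 208,206), the lug is free and the hand is clear. I'm handing the job in.

```bash
python3 -c "
from h import *
print(robot.close_job())"
```

```text
the job is handed in; nothing more can be done
None
```

The door was lowered onto both pins, swung shut against the jamb and let go. I handed the job in at about 20 s on the robot's clock, and the last picture shows the door shut with the hand clear, but the hand-in gave no verdict.

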